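# Prime the third supply pump: lever the service hatch open and hold the prime dial

## Robot

A 6-joint arm with a two-finger parallel gripper is mounted at the origin on the work surface. World frame = base frame: x ahead of the robot, y to its left, z up, the work surface at z = 0. Lengths are in mm, angles in rad, forces in N, time in s.
With the tool pointing down it reaches from about 350 to 950 mm from the base axis. Payload 17.4 kg.
Tool frame: the origin (TCP) lies at the very end of the fingers, on their centre line; the grasp point (between the pads) lies 19 mm behind it; z points along the fingers, y is the line along which they close (so a half turn about z gives the same grasp; the last joint's range is limited). The gripper opens to 93 mm and grips with 3 to 60 N. Pads are 15 mm wide; open, the fingers measure 128 mm over their backs; the gripper's body (75 mm by 188 mm) begins 65 mm behind the grasp point.
Start: joints at [-1.223, 0.116, 1.442, -0, 1.584, -0.038], TCP at [253.994, -625.395, 218.646] pointing down, gripper open.
Joint ranges: [-2.83, 2.83], [-0.83, 2.19], [0.07, 2.5], [-1.14, 4.28], [0.01, 3], [-2.97, 2.97]. Speed limits (rad/s): [1.89, 1.89, 2.22, 3.14, 3.14, 3.14].

## Interface

Orientations are given as a rotation vector (axis times angle).
In Python, from bench import ctrl gives the robot as it stands. Calls block until the motion is done:
- ctrl.move_ptp(position, orientation): joint-space move of the TCP to a pose.
- ctrl.line_to(position, attitude=None, feed=150): straight line of the TCP; attitude=None keeps the orientation; feed is the mean speed in mm/s.
- ctrl.move_j(angles): joint-space move.
- ctrl.grip(opening, squeeze=None): opening from 0.0 (shut) to 1.0 (fully open); squeeze is the grip in N (None keeps the last); returns when the fingers have stopped.
- ctrl.wait(seconds).
- ctrl.inverse_kinematics(position, orientation): joint angles nearest the present ones, or None.
- ctrl.read_camera(name): name is "scene" or "side" or "wrist"; returns a dict with "image" (400x640x3 uint8, red, green, blue), "fov_y" (degrees; the focal length in pixels is half the picture's height over the tangent of half this angle, whatever the lens; pixels are square), "cx", "cy" (the principal point, pixels), "R" (3x3) and "t" (3): a world point X has camera coordinates R X + t; the wrist camera has in their place "mount" (4x4, takes a point from camera to tool coordinates, whose origin is the TCP and whose axes are the flange's). Camera axes: x right, y down, z forward; pixel columns grow to the right and rows downward; lengths in mm; the calibration is good to about 2 mm. The wrist camera is an equidistant fisheye: a pixel r from the principal point sees the ray r / f radians off the axis. A picture is of the moment at which its call begins: read the wrist's pose just before it. There is no depth.
A pose or a line that the arm cannot do raises ctrl.Unreachable and nothing moves.
- ctrl.hand_in(): hands the job in; it is judged then, once.
Trained networks look in a picture, given as the dict that the camera call returned (one of the last four; its "shot" number tells which), for a name from the list of things; names that differ only in an ending like _2 or _b are one class to them, and where a whole thing is asked for, a point or a joint stands for the part that bears it (a point fixed in the world has none). Each returns a list of dicts, best first, with "p" (0 to 1); they miss things now and then, are a little off and sometimes report something else, mostly with a low value. They report only what shows in the picture. A call takes as long as a camera call. They do not tell look-alikes from the thing itself.
- ctrl.silhouettes(target, picture): "pixels" (400x640 bool, what is visible of it).
- ctrl.place_of(target, picture): "location" ([x, y, z] in mm, in world coordinates, good to about 4 mm: a listed point, or the origin of a listed thing).
Readings, each from a call of its own:
- ctrl.read_time_s(): time.
- ctrl.read_joint_positions(): joint angles.
- ctrl.read_qvel(): joint speeds.
- ctrl.read_joint_efforts(): joint torques, N m.
- ctrl.read_tcp_pos(): TCP position.
- ctrl.read_ee_rot(): TCP orientation.
- ctrl.read_wrist_force(): force on the tool from outside, world axes, zero at the start.
- ctrl.read_wrist_torque(): the same for the moment, N m.
- ctrl.read_finger_gap(): opening from 0.0 (shut) to 1.0 (fully open).
- ctrl.read_grip_force(): force on a finger pad.
Only numpy, scipy, OpenCV 4.12 (cv2) and the standard library are available. Lean on these libraries where they do the work, as an engineer would, in place of code of your own. Each camera call takes 0.05 s, during which the arm holds its last target. There are 200 camera calls.

## Task

Use the putty knife to lever open the service hatch of the supply dosing unit at the slot in its front edge, swing the hatch fully back, and lay the knife down flat on the counter again. Then turn the spring-return prime dial under the hatch clockwise past its first two clicks to the third (three dots) and finish while still holding it there with the gripper: it springs back when let go. Leave the brush, bottle and cup where they stand.

Things in the scene. Friction and masses are not known exactly. Their poses are not given: they have to be found in the camera images.
- doser: supply dosing unit: white case 280 (x) x 300 (y) x 90 mm high, fixed. Origin: centre of its underside; x to the rear (front, -x, faces the robot), y left, z up. Left half of the top: three pump heads, radius 37, 28 mm tall, at y = 87, x = -88, 0, 88 mm. Right: a grey hatch, shut at the start, over a recess 130 x 130 x 36 mm deep centred at x = -60, y = -60 mm; its front wall is 15 mm thick
- slot (a point): centre of the pry slot's mouth, in the case's front face at (-140, -60, 86.5) mm in the case's frame: an opening 40 mm wide (y) and 7 mm high (z = 83 to 90 mm) cut through the 15 mm front wall, just under the front edge of the hatch; behind it lies the recess
- hatch_hinge (a point): middle of the hatch's hinge axis, which runs along the case's y at x = +8, y = -60, z = 94 mm; fixed to the case
- hatch_edge (a point): middle of the hatch's free front edge; the hatch is a flat plate 139 (hinge to edge) x 136 x 4 mm, 0.13 kg, whose underside lies on the case's top (z = 90 mm); closed, its front edge is at x = -131 mm, 9 mm behind the front face
- hatch (a joint): opening angle of the hatch, rad: 0 shut, grows as the front edge rises and swings to the rear, 2.75 fully back. A spring catch resists the first 5 mm of lift at the front edge with up to about 3 N and snaps free by 10 mm; after that it swings freely, falls shut (or onto the catch, 0.08) when left below about 1.5 and falls open when left beyond about 1.7
- dial (a joint): angle of the prime dial, rad: 0 at rest, grows clockwise seen from above. Clicks (detents) at 0.436, 0.873 and 1.309 (25, 50, 75 degrees); end stop at 1.409. A spring turns it back to 0 from anywhere, clicks included: 0.06 N m at rest rising to 0.12 N m at the third click; climbing out of a click takes up to 0.15 N m
- dial_grip (a point): on the dial's vertical axis, at (-60, -60, 78) mm in the case's frame. Black bar grip 54 mm long, 13 mm wide, z = 66 to 86 mm, on a skirt of radius 27 mm (top at z = 66). White pointer line at one end of the bar: at rest it points 37.5 degrees left (counter-clockwise from above) of the case's +x, at the third click 37.5 degrees right. White marks beside it: rest (bar), 1, 2, 3 dots
- knife: narrow putty knife lying flat, blade roughly away from the robot, at its left or right. 0.09 kg. Wooden handle 93 x 22 x 18 mm (x = -75 to 18 mm); steel blade 75 mm long, 2 mm thick (z = 8 to 10 mm), 18 mm wide, 25 mm over its last 37 mm. Origin: under the handle, near the centre of mass, a good place to grip; x towards the blade tip, z up
- knife_tip (a point): middle of the blade's end, at (93, 0, 9) mm in the knife's frame
- lintbrush: wooden-handled dusting brush 190 mm long, lying flat; leave alone. Origin: centre of its underside
- softener: white softener bottle, 84 mm across, 190 mm tall, standing; leave alone. Origin: centre of its underside
- cup: white measuring cup with a handle, 80 mm across, 75 mm tall; leave alone. Origin: centre of its underside
Things that resemble listed ones, but are neither listed nor needed, are in the scene too. Several things look just like the knife: the one meant starts farthest from the robot's base.

How it is judged (in metres and radians):
On the way, in this order (a step that is already met when the one before it is completed fails the run):
1. the hatch is levered up off its catch by the knife (value of joint hatch between 0.12 and 1.2 rad and contact force between knife and hatch above 0.1 N), for 0.04 s.
2. the hatch is swung fully back (value of joint hatch above 2.4 rad), for 0.2 s.
3. the knife is laid down flat on the counter and let go (height (world z) of each of knife, knife_tip below 0.025 m and linear speed of knife below 0.03 m/s and contact force between each of the arm, the fingers and knife below 0.05 N), for 0.2 s.
4. the fingers have turned the dial to the third click and hold it (value of joint dial above 1.189 rad and contact force between the fingers and dial above 0.5 N), for 0.3 s.
At the end, for the whole second after the job is handed in: the fingers hold the dial still at its third click (joint at least 1.189 rad: within 7 degrees of the click, up to its stop) and nothing else bears on it; hatch fully back (over 2.4 rad); knife lying still on the counter, handle and tip under 25 mm high, untouched (all of step 3 and all of step 4 and velocity of joint dial between -0.1 and 0.1 rad/s and contact force between dial and knife below 0.05 N and value of joint hatch above 2.4 rad); the arm keeps its last pose, push and grip.
It fails at once if the closed hatch is forced up by the fingers or arm instead of the knife (value of joint hatch between 0.02 and 0.12 rad and contact force between any of the fingers, the arm and hatch above 1 N).
It fails at once if the knife is dropped or thrown (linear speed of knife above 0.8 m/s and contact force between the fingers and knife below 0.05 N).
It fails at once if the brush is moved over 30 mm (distance of lintbrush from where it was at the start of the episode above 0.03 m).
It fails at once if the bottle is moved over 30 mm or tipped (distance of softener from where it was at the start of the episode above 0.03 m or angle between softener's own z axis and vertical above 0.4 rad).
It fails at once if the cup is moved over 30 mm or tipped (distance of cup from where it was at the start of the episode above 0.03 m or angle between cup's own z axis and vertical above 0.4 rad).
It also fails if it takes over 69 s, if anything falls off the work surface, if the arm or the gripper's body presses on something with over 40 N, if the wrist force passes 120 N, or if a joint passes its speed limit or range.

## Working session

There is one attempt and no reset: what is moved stays moved. The work goes in short steps, each a Python script; the robot and the scene stay as the last script left them, time stands still between calls to the robot, and variables do not carry over. Pictures are saved under pics/ and viewed, at most 10 in all, crops included, and the job is handed in when it is done.

```bash
ls; mkdir -p pics
python3 - <<'E'
from bench import ctrl
import cv2,numpy as np
ims=[]
for n in ("scene","side"):
    p=ctrl.read_camera(n); ims.append(p["image"])
    print(n,p["fov_y"],np.round(p["R"],3).tolist(),np.round(p["t"]))
    for t in ("doser","slot","hatch_hinge","knife","knife_tip","lintbrush","softener","cup"):
        print(t,[(round(d["p"],2),np.round(d["location"]).tolist()) for d in ctrl.place_of(t,p)][:6])
    cv2.imwrite(f"pics/{n}1.png",p["image"][:,:,::-1])
E
```

```text
pics
scene 42.91979268662034 [[0.738, 0.675, 0.016], [0.512, -0.543, -0.665], [-0.44, 0.499, -0.746]] [-323. -194. 1865.]
doser [(0.61, [641.0, -38.0, -2.0])]
slot [(0.64, [500.0, -91.0, 83.0])]
hatch_hinge []
knife [(0.69, [215.0, 380.0, -0.0]), (0.62, [319.0, 161.0, -2.0]), (0.57, [449.0, 343.0, 0.0])]
knife_tip [(0.77, [352.0, 241.0, 9.0]), (0.7, [539.0, 372.0, 7.0]), (0.69, [303.0, 400.0, 10.0])]
lintbrush [(0.64, [425.0, -324.0, -5.0])]
softener [(0.88, [685.0, -374.0, -1.0]), (0.61, [627.0, 376.0, 2.0]), (0.53, [421.0, -327.0, -3.0])]
cup [(0.9, [626.0, 376.0, 3.0])]
side 42.28056447275172 [[-0.838, -0.545, -0.01], [-0.363, 0.571, -0.736], [0.407, -0.613, -0.677]] [ 389.  233. 1340.]
doser [(0.68, [645.0, -39.0, 2.0]), (0.6, [451.0, 343.0, -4.0])]
slot [(0.89, [496.0, -88.0, 85.0])]
hatch_hinge []
knife [(0.65, [217.0, 380.0, 0.0]), (0.63, [320.0, 160.0, 3.0]), (0.57, [447.0, 341.0, -2.0])]
knife_tip [(0.76, [305.0, 398.0, 13.0]), (0.66, [538.0, 371.0, 8.0]), (0.56, [351.0, 247.0, 10.0])]
lintbrush [(0.9, [418.0, -322.0, 2.0]), (0.44, [688.0, -374.0, -1.0])]
softener [(0.84, [689.0, -375.0, -1.0])]
cup [(0.78, [622.0, 375.0, 0.0])]
```

Run:
```python
import cv2,numpy as np
a=[cv2.imread(f"pics/{n}1.png") for n in("scene","side")]
cv2.imwrite("pics/both.png",cv2.resize(np.vstack(a),(480,600)))
```

```text
(no output)
```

View pics/scene1.png

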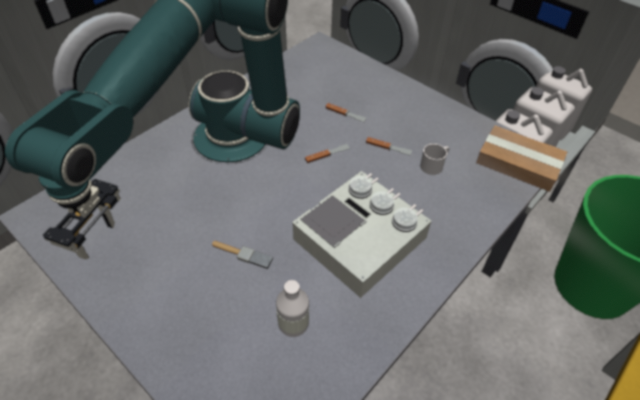

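View pics/side1.png

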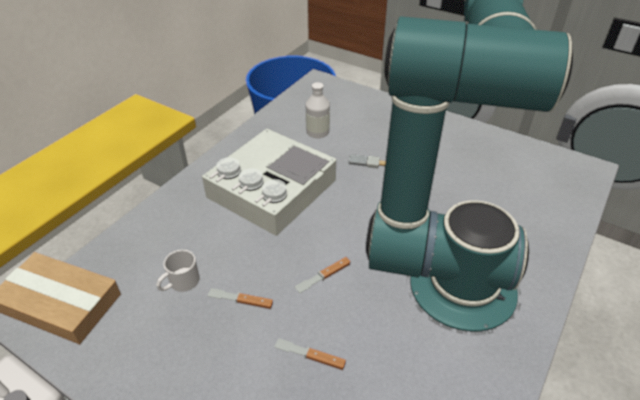

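The pictures show three knives; the one farthest from the base is at scene px (388,146), next to the cup at (433,157). The doser is at (362,225) with its slot towards the robot. Next I'll look closer with the wrist camera over the slot, then over the knife.

```bash
cat > h.py <<'E'
from bench import ctrl
import numpy as np, cv2
from scipy.spatial.transform import Rotation as Ro
def down(yaw,pitch=0):
    "tool down, tool x along yaw (rad); pitch>0 raises the direction tool x points to"
    return (Ro.from_euler('z',yaw)*Ro.from_euler('y',-pitch)*Ro.from_euler('x',np.pi)).as_rotvec()
def look(name,targets,file=None):
    p=ctrl.read_camera(name)
    for t in targets:
        print(name,t,[(round(d["p"],2),np.round(d["location"],1).tolist()) for d in ctrl.place_of(t,p)][:4])
    if file: cv2.imwrite(file,np.ascontiguousarray(p["image"][:,:,::-1]))
    return p
def st(*a): print(*a,"t",ctrl.read_time_s(),"tcp",np.round(ctrl.read_tcp_pos(),1),"gap",round(ctrl.read_finger_gap(),3),"F",np.round(ctrl.read_wrist_force(),1))
E
python3 - <<'E'
from h import *
st()
print(Ro.from_rotvec(ctrl.read_ee_rot()).as_matrix().round(2).tolist())
for y in (-.07,-.07+np.pi,.31,.31+np.pi):
    for pos in ([413,-80,90],[448,342,15]):
        q=ctrl.inverse_kinematics(pos,down(y)); print(y,pos,None if q is None else np.round(q,2))
y=-.07
ctrl.move_ptp([480,-85,330],down(y)); look("wrist",["doser","slot","hatch_edge","hatch_hinge"],"pics/w1.png"); st()
ctrl.move_ptp([465,330,230],down(.31)); look("wrist",["knife","knife_tip"],"pics/w2.png"); st()
a=[cv2.imread(f"pics/w{i}.png") for i in(1,2)]
cv2.imwrite("pics/w12.png",cv2.resize(np.vstack(a),(480,600)))
E
```

```text
t 0.9 tcp [ 254.  -625.4  218.7] gap 0.996 F [-0.5 -0.3  0. ]
[[0.93, 0.38, -0.0], [0.38, -0.93, -0.0], [-0.0, 0.0, -1.0]]
-0.07 [413, -80, 90] [-0.25 -0.41  2.12  0.    1.43  1.39]
-0.07 [448, 342, 15] [0.61 0.01 1.9  0.   1.24 2.25]
3.0715926535897933 [413, -80, 90] [-0.25 -0.41  2.12  0.    1.43 -1.75]
3.0715926535897933 [448, 342, 15] [ 0.61  0.01  1.9   0.    1.24 -0.89]
0.31 [413, -80, 90] [-0.25 -0.41  2.12 -0.    1.43  1.01]
0.31 [448, 342, 15] [ 0.61  0.01  1.9  -0.    1.24  1.87]
3.451592653589793 [413, -80, 90] [-0.25 -0.41  2.12 -0.    1.43 -2.13]
3.451592653589793 [448, 342, 15] [ 0.61  0.01  1.9   0.    1.24 -1.27]
wrist doser []
wrist slot [(0.68, [499.0, -88.8, 89.2])]
wrist hatch_edge [(0.79, [509.5, -93.0, 86.9]), (0.27, [500.2, -89.3, 88.6])]
wrist hatch_hinge [(0.77, [643.1, -99.1, 95.1])]
t 3.2833 tcp [480.  -85.3 329.8] gap 0.999 F [0.4 0.3 0. ]
wrist knife [(0.88, [318.4, 162.4, 2.5]), (0.8, [210.9, 374.7, 1.7]), (0.77, [449.9, 340.1, 0.1])]
wrist knife_tip [(0.85, [539.3, 371.9, 10.6]), (0.78, [306.3, 399.4, 11.8]), (0.76, [354.4, 244.9, 10.6])]
t 5.0083 tcp [465.5 329.2 230.3] gap 1.004 F [ 1.  -0.8  0.6]
```

View pics/w12.png

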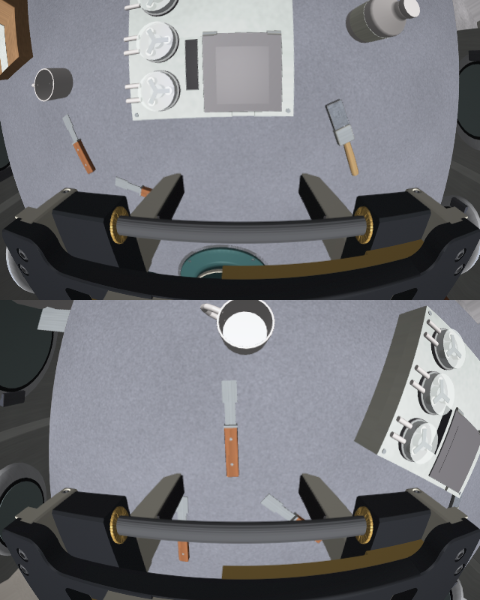

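The blade is clear and the cup is beyond the tip. The doser frame fits yaw −4° and centre (642.2, −39.1). Grasping the knife now.

Run:
```python
from h import *
k=np.array([449.2,341.5]); yk=0.323; g=k+8*np.array([np.cos(yk),np.sin(yk)])
ctrl.grip(0.55)
ctrl.move_ptp([*g,60],down(yk)); ctrl.line_to([*g,3.5],feed=100); st("down")
ctrl.grip(0,60); st("grip"); print(ctrl.read_grip_force())
ctrl.line_to([*g,220],feed=250)
y=-.07
ctrl.move_ptp([385,-81,220],down(y)); st()
for n in("wrist","side","scene"): look(n,["knife","knife_tip","slot"],f"pics/{n}3.png")
```

```text
down t 7.2833 tcp [457.1 344.2   4. ] gap 0.546 F [ 0.5  1.  -0.6]
grip t 7.875 tcp [456.9 344.1   3.7] gap 0.23 F [-1.1 -0.6  2.9]
59.99681353569031
t 10.475 tcp [385.3 -80.5 219.9] gap 0.234 F [-0.4  0.2 -1.3]
wrist knife [(0.96, [375.3, -80.2, 212.9]), (0.66, [318.6, 162.2, 0.8])]
wrist knife_tip [(0.92, [355.1, 244.1, 6.2]), (0.77, [472.7, -89.7, 225.4]), (0.49, [307.4, 398.0, 13.5])]
wrist slot [(0.96, [498.8, -90.2, 89.5])]
side knife [(0.81, [317.6, 164.8, 2.1]), (0.8, [377.4, -81.1, 212.0]), (0.78, [215.8, 378.5, 1.6]), (0.61, [473.1, -87.0, 224.2])]
side knife_tip [(0.76, [307.1, 400.3, 9.8]), (0.59, [470.1, -88.8, 223.5]), (0.58, [352.9, 246.0, 8.2]), (0.37, [508.2, -90.9, 89.9])]
side slot [(0.84, [496.2, -89.2, 89.1])]
scene knife [(0.78, [318.8, 161.8, -0.3]), (0.78, [213.3, 380.9, -1.5]), (0.61, [644.1, -95.1, 94.8]), (0.47, [378.7, -77.5, 217.1])]
scene knife_tip [(0.81, [306.9, 399.8, 10.1]), (0.75, [354.0, 243.2, 7.2]), (0.72, [470.9, -87.4, 222.4])]
scene slot [(0.72, [500.2, -93.8, 79.6]), (0.52, [423.2, -320.7, -1.9])]
```

```bash
cat >> h.py <<'E'
Y=-.07; d=np.array([np.cos(Y),np.sin(Y),0]); slot=np.array([498.4,-89.8,86.5])
def tip(depth,z): return slot+d*(depth-85)+[0,0,z-slot[2]-5]   # TCP for tip depth beyond slot mouth, blade centre height z
E
python3 - <<'E'
from h import *
ctrl.line_to(tip(-12,150),feed=250); ctrl.line_to(tip(-12,86.5),feed=150); st()
p=look("side",["knife_tip"]); c=p["image"][120:240,220:420,::-1]
w=look("wrist",["knife_tip","slot"])["image"][60:210,180:460,::-1]
a=cv2.resize(c,(800,480),interpolation=2)[:,:]; b=cv2.resize(w,(800,429),interpolation=2)
cv2.imwrite("pics/ins.png",cv2.resize(np.vstack([a,b]),(528,600)))
f0=np.array(ctrl.read_wrist_force())
for s in range(-8,17,4):
    ctrl.line_to(tip(s,86.5),feed=40); f=np.array(ctrl.read_wrist_force())-f0; print(s,f.round(1))
    if np.abs(f).max()>6: ctrl.line_to(tip(s-4,86.5),feed=40);break
st()
E
```

```text
t 12.1083 tcp [402.2 -83.2  83. ] gap 0.228 F [ 0.2 -0.  -0.3]
side knife_tip [(0.85, [308.4, 398.3, 13.7]), (0.82, [352.1, 249.0, 6.6])]
wrist knife_tip [(0.8, [489.3, -92.6, 90.2]), (0.56, [508.6, -93.6, 88.6]), (0.51, [307.5, 400.3, 13.0])]
wrist slot [(0.87, [499.1, -90.8, 85.4])]
-8 [-1.1 -0.4 -0.8]
-4 [ 0.3 -0.4 -0.5]
0 [ 0.   0.6 -0.9]
4 [-0.6 -1.4 -0.5]
8 [-1.4 -1.2 -0.3]
12 [-0.5 -0.  -1.5]
16 [-0.7  0.1 -0.1]
t 14.1083 tcp [429.7 -85.   81.5] gap 0.236 F [-0.2  0.8 -0.6]
```

View pics/ins.png

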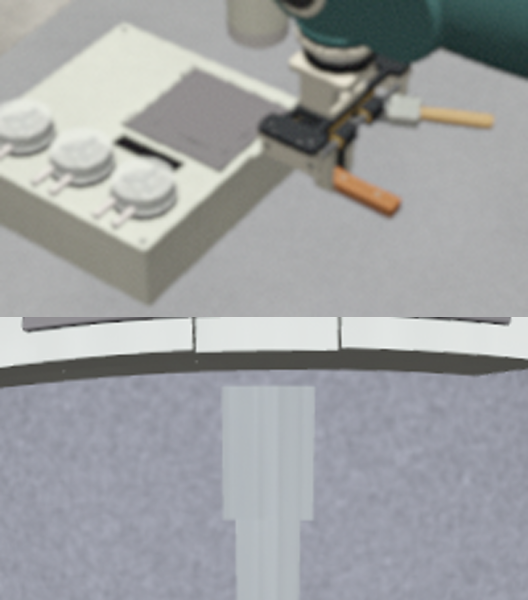

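The lower panel shows the blade (x 222–314) centred on the slot mouth (x 195–340). It slid 16 mm in without force. I'll go deeper, then check from the wrist that the hatch covers the blade.

Run:
```python
from h import *
f0=np.array(ctrl.read_wrist_force())
for s in (26,36,46,55):
    ctrl.line_to(tip(s,86.5),feed=60); f=np.array(ctrl.read_wrist_force())-f0; print(s,f.round(1))
    if np.abs(f).max()>8: break
st()
w=ctrl.read_camera("wrist")["image"][60:210,180:460,::-1]
cv2.imwrite("pics/ins2.png",cv2.resize(w,(560,300),interpolation=2))
```

```text
26 [ 0.9 -1.7 -1.2]
36 [-0.8 -0.5 -0.4]
46 [ 0.4 -0.5 -1.2]
55 [ 0.4 -0.3  0.3]
t 15.3583 tcp [468.7 -87.7  81.4] gap 0.228 F [ 0.3  0.5 -0.4]
```

View pics/ins2.png

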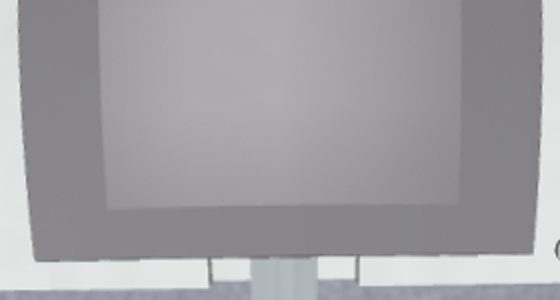

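The blade is under the hatch edge, centred in the notch. Now levering: pitch and lift, then sweep rearward.

Run:
```python
from h import *
def piv(deg,lift,fwd=0,feed=80):
    ph=np.radians(deg); R=Ro.from_euler('z',Y)*Ro.from_euler('y',-ph)
    ctrl.line_to(slot+d*(9+fwd)+[0,0,lift]-R.apply([39,0,5]),down(Y,ph),feed=feed); st(deg,lift,fwd)
for a in ((5,2),(12,6),(15,14),(15,25),(15,45),(15,75)): piv(*a,feed=50)
look("side",["knife_tip","hatch_edge"])
piv(15,75,60,120); piv(15,75,130,120)
ctrl.wait(0.8)
look("side",["knife_tip","hatch_edge"],"pics/open.png"); look("wrist",["knife_tip","knife","hatch_edge"])
```

```text
5 2 0 t 15.6583 tcp [468.1 -87.6  79.9] gap 0.235 F [-2.3  1.2 -4.8]
12 6 0 t 15.9333 tcp [469.4 -87.8  79.4] gap 0.232 F [-3.9  0.4 -5.7]
15 14 0 t 16.2083 tcp [470.9 -87.9  85.6] gap 0.227 F [-3.   0.2 -7.7]
15 25 0 t 16.575 tcp [471.8 -88.   97.6] gap 0.23 F [ 0.2 -0.  -2.2]
15 45 0 t 17.125 tcp [471.1 -87.9 116.7] gap 0.231 F [-0.5  0.2 -1.3]
15 75 0 t 17.875 tcp [471.  -87.9 146.4] gap 0.229 F [-0.5 -0.5 -1.9]
side knife_tip [(0.8, [306.6, 397.7, 12.4]), (0.69, [351.7, 248.5, 8.7]), (0.58, [550.9, -95.2, 147.9])]
side hatch_edge [(0.66, [529.4, -86.7, 166.9])]
15 75 60 t 18.675 tcp [530.5 -92.  146.2] gap 0.23 F [-1.   0.  -1.7]
15 75 130 t 19.4083 tcp [600.3 -96.9 146.6] gap 0.225 F [ 0.1  0.4 -0.8]
side knife_tip [(0.91, [351.7, 247.9, 7.3]), (0.8, [681.4, -105.7, 148.6]), (0.55, [309.3, 398.5, 10.3])]
side hatch_edge [(0.85, [771.1, -98.5, 147.2])]
wrist knife_tip [(0.66, [681.9, -104.5, 156.0])]
wrist knife [(0.61, [583.9, -101.5, 138.6])]
wrist hatch_edge []
```

View pics/open.png

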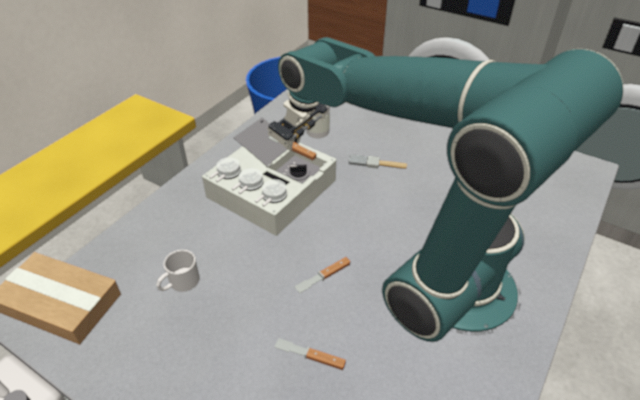

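The hatch is fully back, with its edge near (771, −98, 147). The knife slipped about 12° in pitch in the fingers, so I'll keep the tool pitched to lay it flat.

Run:
```python
from h import *
p=np.array(ctrl.read_tcp_pos()); o=down(Y,np.radians(15))
ctrl.line_to(p-d*60+[0,0,100],feed=200)
yk=.323; g=np.array([449.2,341.5])+8*np.array([np.cos(yk),np.sin(yk)])
o=down(yk,np.radians(15))
ctrl.move_ptp([*g,120],o); ctrl.line_to([*g,40],feed=150); st()
for n in("side","scene","wrist"): p=look(n,["knife","knife_tip"],f"pics/lay_{n}.png")
a=cv2.imread("pics/lay_side.png")[220:370,150:350]
cv2.imwrite("pics/lay.png",cv2.resize(a,(600,450),interpolation=2))
```

```text
t 23.6583 tcp [457.3 344.1  40.9] gap 0.228 F [ 0.2  0.8 -0.6]
side knife [(0.87, [318.5, 160.9, 5.1]), (0.85, [217.5, 377.9, 2.5]), (0.74, [444.3, 342.4, 31.2])]
side knife_tip [(0.93, [308.5, 399.6, 12.1]), (0.88, [533.3, 366.7, 45.6]), (0.62, [350.1, 247.6, 7.8])]
scene knife [(0.75, [445.8, 341.5, 37.5]), (0.65, [214.0, 379.1, -0.4]), (0.5, [318.9, 161.4, 0.0])]
scene knife_tip [(0.83, [353.0, 242.1, 6.9]), (0.7, [300.0, 398.1, 10.4]), (0.65, [538.5, 370.7, 45.6])]
wrist knife [(0.59, [448.0, 340.2, 34.7])]
wrist knife_tip [(0.62, [533.3, 368.4, 48.4])]
```

View pics/lay.png

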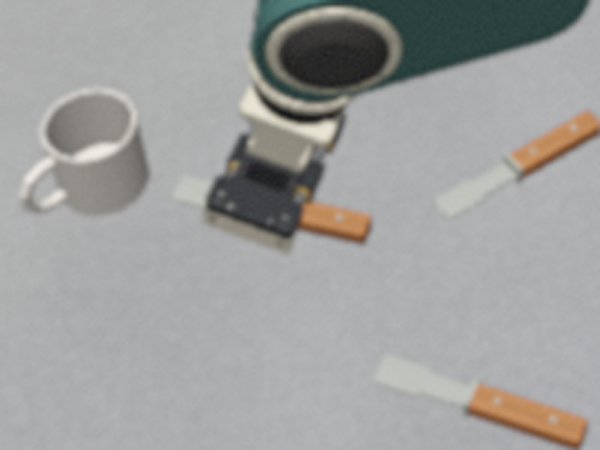

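The knife is nearly level (tip about 2° up), about 33 mm above the counter. I'll lower it until it touches, then release.

Run:
```python
from h import *
x,y,z=ctrl.read_tcp_pos(); f0=np.array(ctrl.read_wrist_force())[2]
for h in (14,12,10,9,8,7,6):
    ctrl.line_to([x,y,h],feed=60); f=ctrl.read_wrist_force()[2]-f0
    if abs(f)>4: break
st("touch")
ctrl.grip(0.45,20); ctrl.line_to([x,y,150],feed=200); st()
look("side",["knife","knife_tip"]); look("wrist",["knife","knife_tip"])
for yy in (Y+np.radians(37.5),Y+np.radians(37.5)+np.pi):
    for dd in (0,1.38):
        q=ctrl.inverse_kinematics([586,-95,70],down(yy-dd)); print(yy,dd,None if q is None else np.round(q,2))
c=np.array([642.2,-39.1]); R=Ro.from_euler('z',Y).as_matrix()[:2,:2]; g=c+R@[-60,-60]; print(g)
ctrl.move_ptp([*(g-40*d[:2]),230],down(Y+np.radians(37.5)))
look("wrist",["dial_grip","hatch_hinge","slot"],"pics/dial.png"); look("side",["dial_grip","hatch_edge"]); look("scene",["dial_grip"]); st()
```

```text
touch t 26.1917 tcp [457.  344.2   6.1] gap 0.231 F [0.3 0.1 0.3]
t 27.6333 tcp [456.4 343.8 148.4] gap 0.45 F [ 0.1 -0.1 -0.5]
side knife [(0.75, [445.2, 339.4, -1.9]), (0.58, [215.2, 380.0, -0.5])]
side knife_tip [(0.93, [535.1, 368.3, 6.9]), (0.87, [351.1, 246.2, 8.4]), (0.57, [308.1, 394.9, 10.2])]
wrist knife [(0.62, [442.0, 337.8, -3.5])]
wrist knife_tip [(0.7, [534.9, 370.2, 10.3]), (0.48, [353.2, 245.0, 10.7])]
0.5844984694978737 0 [-0.2   0.02  1.79  0.    1.33  0.78]
0.5844984694978737 1.38 [-0.2   0.02  1.79 -0.    1.33  2.16]
3.7260911230876665 0 [-0.2   0.02  1.79  0.    1.33 -2.36]
3.7260911230876665 1.38 [-0.2   0.02  1.79  0.    1.33 -0.98]
[578.15036914 -94.75648917]
wrist dial_grip [(0.56, [577.1, -91.6, 78.3])]
wrist hatch_hinge [(0.91, [643.0, -98.8, 95.0]), (0.29, [639.8, -36.8, -0.3])]
wrist slot [(0.84, [500.5, -93.2, 84.9]), (0.74, [442.1, 339.3, -2.6])]
side dial_grip [(0.48, [576.9, -98.2, 80.5])]
side hatch_edge [(0.75, [770.9, -102.0, 147.7]), (0.41, [684.7, -375.2, -0.1])]
scene dial_grip [(0.75, [580.5, -90.6, 77.9])]
t 30.0333 tcp [538.3 -91.8 230. ] gap 0.453 F [ 0.2  0.2 -0.6]
```

View pics/dial.png

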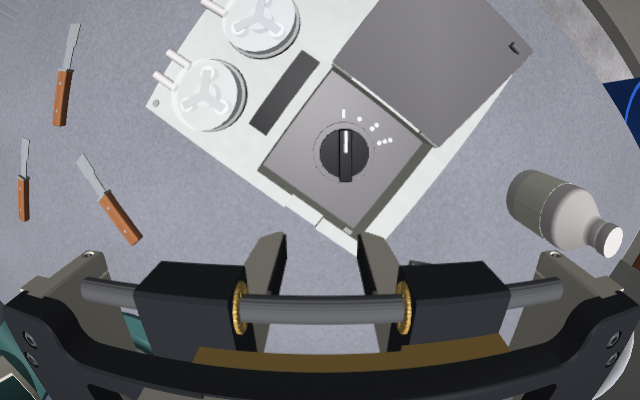

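The knife lies flat. The dial bar at (345,155) is aligned with the tool x axis, with the dots to its right. Gripping the dial and turning it.

Run:
```python
from h import *
g=np.array([578.2,-94.5]); a=Y+np.radians(37.5)
ctrl.move_ptp([*g,130],down(a)); ctrl.line_to([*g,70],feed=100); st()
ctrl.grip(0,40); st("grip"); print(ctrl.read_grip_force())
for t in (20,40,60,78):
    ctrl.line_to([*g,70],down(a-np.radians(t)),feed=40); print(t,np.round(ctrl.read_wrist_torque(),2))
ctrl.wait(.3); st(); print(np.round(ctrl.read_joint_positions(),3),ctrl.read_grip_force(),np.degrees(Ro.from_rotvec(ctrl.read_ee_rot()).as_euler('zyx')[0]-a))
look("side",["hatch_edge"]); look("scene",["knife_tip","hatch_edge"])
w=ctrl.read_camera("wrist")["image"]; cv2.imwrite("pics/turned.png",np.ascontiguousarray(w[:,:,::-1]))
```

```text
t 31.2917 tcp [578.5 -94.6  70.6] gap 0.452 F [ 0.4 -0.   0.6]
grip t 31.8667 tcp [578.  -94.1  70.2] gap 0.138 F [-3.9  3.6  3.4]
39.977606534957886
20 [0.75 0.68 0.01]
40 [0.62 0.77 0.01]
60 [0.61 0.88 0.14]
78 [0.49 0.97 0.07]
t 34.1333 tcp [578.  -94.4  70.2] gap 0.136 F [-5.4  2.5  4.9]
[-0.206  0.003  1.805  0.     1.334  2.137] 39.98288869857788 10.712026307323582
side hatch_edge [(0.84, [771.1, -103.7, 146.1])]
scene knife_tip [(0.8, [538.6, 370.2, 10.2]), (0.64, [304.0, 402.1, 12.1])]
scene hatch_edge [(0.7, [770.8, -105.4, 149.9]), (0.52, [443.8, 340.7, 2.3]), (0.22, [648.2, -97.5, 96.1])]
```

View pics/turned.png

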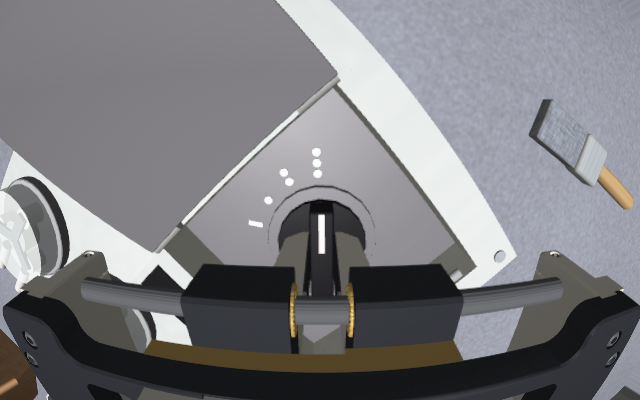

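The pointer at (321,235) points at the three dots (317,163). Joint 6 has turned 1.36 rad, the grip is firm and the hatch is open.

```bash
python3 -c "
from bench import ctrl
print(ctrl.hand_in())"
```

```text
the job is handed in; nothing more can be done
None
```

I levered the hatch open with the knife and swung it fully back, laid the knife flat on the counter, and handed in with the gripper holding the dial at the third click; the hand-in call returned no verdict.

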